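Complete the gift cartons with the matching bottles

TASK

Each of the four gift cartons still lacks one bottle. Stand each loose bottle upright in the empty cell of the carton that already holds its own kind (same glass, same capsule colour), setting it down on the carton's floor rather than dropping it. Do not tip over any bottle or carton, and leave the scale and the tape dispenser where they are.

Things in the scene. Friction and masses are not known exactly. Their poses are not given: they have to be found in the camera images.
- bottle_rose: Loose full bottle, rose-pink glass, BLACK capsule, standing on the bench. 140 mm tall, 0.16 to 0.30 kg. Round body 46 mm in diameter up to 85 mm, shoulder to 95 mm, then the capsule: a straight 28 mm cylinder from 95 to 140 mm, to be gripped from above. Origin: centre of the underside, z up; its yaw does not matter.
- bottle_clear: Loose full bottle, pale clear glass, WHITE capsule, standing on the bench. 140 mm tall, 0.16 to 0.30 kg. Round body 46 mm in diameter up to 85 mm, shoulder to 95 mm, then the capsule: a straight 28 mm cylinder from 95 to 140 mm, to be gripped from above. Origin: centre of the underside, z up; its yaw does not matter.
- bottle_amber: Loose full bottle, brown amber glass, YELLOW capsule, standing on the bench. 140 mm tall, 0.16 to 0.30 kg. Round body 46 mm in diameter up to 85 mm, shoulder to 95 mm, then the capsule: a straight 28 mm cylinder from 95 to 140 mm, to be gripped from above. Origin: centre of the underside, z up; its yaw does not matter.
- bottle_green: Loose full bottle, dark green glass, RED capsule, standing on the bench. 140 mm tall, 0.16 to 0.30 kg. Round body 46 mm in diameter up to 85 mm, shoulder to 95 mm, then the capsule: a straight 28 mm cylinder from 95 to 140 mm, to be gripped from above. Origin: centre of the underside, z up; its yaw does not matter.
- carton_rose: Open card carton, loose, 0.65 kg, 208 (x) x 72 (y) x 52 mm high, three 64 mm square cells in a row; board and floor 4 mm. Two bottles with BLACK capsules (rose-pink glass) are collared fast in it, axes at x = 68 and 136 mm, tops at 144 mm. The end cell nearest the robot is empty, black sticker on its end wall. Origin: underside below the EMPTY cell's centre; x points along the row to them.
- carton_clear: Open card carton, loose, 0.65 kg, 208 (x) x 72 (y) x 52 mm high, three 64 mm square cells in a row; board and floor 4 mm. Two bottles with WHITE capsules (pale clear glass) are collared fast in it, axes at x = 68 and 136 mm, tops at 144 mm. The end cell nearest the robot is empty, white sticker on its end wall. Origin: underside below the EMPTY cell's centre; x points along the row to them.
- carton_amber: Open card carton, loose, 0.65 kg, 208 (x) x 72 (y) x 52 mm high, three 64 mm square cells in a row; board and floor 4 mm. Two bottles with YELLOW capsules (brown amber glass) are collared fast in it, axes at x = 68 and 136 mm, tops at 144 mm. The end cell nearest the robot is empty, yellow sticker on its end wall. Origin: underside below the EMPTY cell's centre; x points along the row to them.
- carton_green: Open card carton, loose, 0.65 kg, 208 (x) x 72 (y) x 52 mm high, three 64 mm square cells in a row; board and floor 4 mm. Two bottles with RED capsules (dark green glass) are collared fast in it, axes at x = 68 and 136 mm, tops at 144 mm. The end cell nearest the robot is empty, red sticker on its end wall. Origin: underside below the EMPTY cell's centre; x points along the row to them.
- scale: Bystander, loose: grey bench scale, 150 (x) x 140 (y) mm, 39 mm high, with a cream dish on it (110 mm across, top at 81 mm). Origin: centre of the scale's underside, z up.
- tape: Bystander, loose: black parcel-tape dispenser with a roll of brown tape, 170 (x) x 65 (y) mm, 96 mm high. Origin: centre of the underside, z up.
Mind the look-alikes: they are no part of the job. Leave any blue or purple look-alike of the bottle_clear alone.

How it is judged:
By the outcome, as a careful person would: the job done as asked, in the order asked, and still so for the second after the job is handed in, with the robot touching nothing.
It also fails if it takes over 96 s, if anything falls off the work surface, if the arm or the gripper's body presses on something with over 40 N, if the wrist force passes 120 N, or if a joint passes its speed limit or range.

ROBOT

A 7-joint arm with a two-finger parallel gripper is mounted at the origin on the work surface. World frame = base frame: x ahead of the robot, y to its left, z up, the work surface at z = 0. Lengths are in mm, angles in rad, forces in N, time in s.
With the tool pointing down it reaches from about 400 to 850 mm from the base axis. Payload 10.4 kg.
Tool frame: the origin (TCP) lies midway between the tips of the shut fingers; the grasp point (between the pads) lies 19 mm behind it; z points along the fingers, y is the line along which they close (so a half turn about z gives the same grasp; the last joint's range is limited). The gripper opens to 85 mm and grips with 20 to 120 N. Pads are 22 mm wide; open, the fingers measure 114 mm over their backs; the gripper's body (76 mm by 85 mm) begins 54 mm behind the grasp point. The pads swing forward as they close: fully open they stand 13 mm farther back than shut.
Start: joints at [-1.366, 0.332, -0.065, 1.46, 0.022, 1.35, -0.088], TCP at [141.132, 608.878, 231.338] pointing down, gripper open.
Joint ranges: [-2.6, 2.6], [-0.5, 2.12], [-1.47, 1.34], [0.16, 2.42], [-1.27, 4.41], [0.06, 2.06], [-2.6, 2.6]. Speed limits (rad/s): [2.22, 2.22, 2.79, 2.79, 3.14, 3.14, 3.14].

INTERFACE

Orientations are given as a unit quaternion [w, x, y, z].
In Python, from plant import r, cams gives the robot as it stands.
- The arm moves only by the tool jog_arm, never from a script. Its argument "targets" is a list of rows, each a list of 3 entries, a list of its own where there are three numbers: the shift along the world's x, y, z in m, then the turn about the world's z in degrees, then the closure, from 0 (fully open) to 1 (shut). A call has 1 to 20 rows; each row is the pose to reach, as a shift and turn from the pose commanded when the call began; what a row does not reach only later rows make up. A row lasts 1/10 s, in which the tool goes at most 50 mm and 8.59 degrees, less where a joint would pass 70% of its speed; a pose out of reach is approached as far as the arm can. A call with a gripper value outside its range is refused whole. The fingers move at their own pace and stop on an object; "grip_force" is the grip in N (left out, the last holds). Time passes only in rows, so rows that repeat a pose let the fingers close. It gives the time, the measured TCP pose, the force, the opening and the grip force at its end, in the units of the state.
- r.get_state(): the state, without advancing time (a new reading comes with each control period).
- cams.snapshot(name): name is "side" or "top"; returns a dict with "frame" (480x640x3 uint8, red, green, blue), "fx", "fy", "cx", "cy" (pixels), "pose" (4x4, takes a point from camera to world coordinates). Camera axes: x right, y down, z forward; pixel columns grow to the right and rows downward; lengths in mm; the calibration is good to about 2 mm. A picture is of the moment at which its call begins. There is no depth.
- r.finish_job(): hands the job in; it is judged then, once.
The state is a dict: "t": time; "q": joint angles; "qd": joint speeds; "effort": joint torques, N m; "position": TCP position; "eef_rot": TCP orientation; "ft_force": force on the tool from outside, world axes, zero at the start; "wrist_torque": the same for the moment, N m; "width": finger opening in mm; "gripper_force": force on a finger pad.
Only numpy, scipy, OpenCV 4.12 (cv2) and the standard library are available. Lean on these libraries where they do the work, as an engineer would, in place of code of your own. Each camera call takes 0.05 s, during which the arm holds its last target. There are 200 camera calls.

## Working session

There is one attempt and no reset: what is moved stays moved. The work goes in short steps, Python scripts to look and compute and a tool call to move; the robot and the scene stay as the last step left them, time stands still between calls to the robot, and variables do not carry over. Pictures are saved under pics/ and viewed, at most 14 in all, crops included, and the job is handed in when it is done.

Besides the shell and the picture viewer there is one more tool, called after ">>>" as a command line: name --argument value ..., lists and objects as JSON in quotes. jog_arm: Moves the arm, as the interface text tells. Its arguments: {"type":"object","properties":{"targets":{"type":"array","items":{"type":"array"}},"grip_force":{"type":"number"}},"required":["targets"]}

```bash
mkdir -p pics; ls; python3 - <<'E'
from plant import r,cams
import cv2,numpy as np
s=r.get_state();print({k:np.round(v,3).tolist() for k,v in s.items()})
for n in("top","side"):
    d=cams.snapshot(n);cv2.imwrite(f"pics/{n}0.png",d["frame"][:,:,::-1]);print(n,d["fx"],d["fy"],d["cx"],d["cy"],np.round(d["pose"],3).tolist())
E
```

```text
pics
{'t': 0.0, 'q': [-1.366, 0.333, -0.065, 1.461, 0.022, 1.35, -0.088], 'qd': [-0.002, 0.0, 0.0, -0.001, 0.0, -0.002, 0.002], 'effort': [-0.0, -62.544, 0.049, -39.161, 0.016, 0.01, -0.0], 'position': [141.072, 608.492, 230.53], 'eef_rot': [-0.0, 0.114, 0.994, -0.001], 'ft_force': [-0.428, 0.372, 1.091], 'wrist_torque': [-0.087, -0.026, 0.043], 'gripper_force': 0.0, 'width': 85.344}
top 622.9173788591081 622.9173788591081 312.6981422284361 241.35432535573997 [[0.026, -0.997, 0.073, 351.816], [-1.0, -0.026, -0.005, 6.201], [0.007, -0.073, -0.997, 1453.597], [0.0, 0.0, 0.0, 1.0]]
side 608.7972482922038 608.7972482922038 314.6677186785746 238.88640653826337 [[0.997, -0.063, 0.034, 413.818], [-0.071, -0.785, 0.616, -1133.21], [-0.012, -0.617, -0.787, 1485.078], [0.0, 0.0, 0.0, 1.0]]
```

View pics/top0.png

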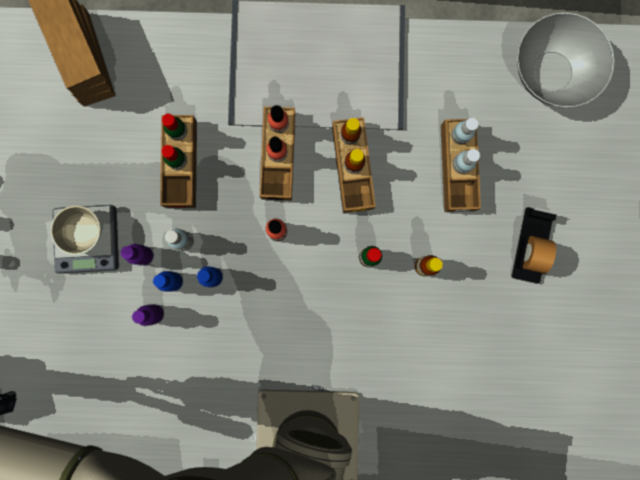

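View pics/side0.png

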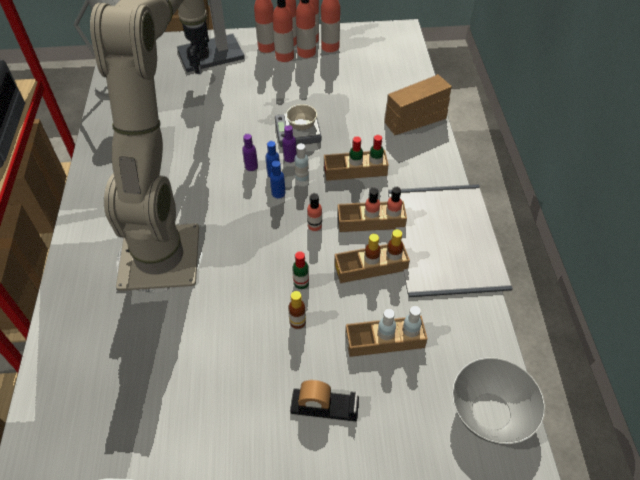

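The top view shows four loose candidates: white-capped clear (176,238), black-capped rose (277,229), red-capped green (371,256) and yellow-capped amber (431,265). The look-alikes are purple at (137,254) and (148,315), and blue at (167,281) and (209,276). The cartons' empty cells are at about (178,190) green, (277,184) rose, (357,196) amber and (462,195) clear. Next I'll measure the capsules in both views and confirm them in one enlarged crop.

```bash
cat > m.py <<'E'
import cv2,numpy as np
from plant import r,cams
def ray(d,u,v):
    P=np.array(d["pose"]);c=P[:3,:3]@np.array([(u-d["cx"])/d["fx"],(v-d["cy"])/d["fy"],1]);return P[:3,3],c/np.linalg.norm(c)
def onz(d,u,v,z):
    o,c=ray(d,u,v);return o+c*(z-o[2])/c[2]
def tri(a,ua,b,ub):
    o1,c1=ray(a,*ua);o2,c2=ray(b,*ub)
    s=np.linalg.lstsq(np.c_[c1,-c2],o2-o1,rcond=None)[0]
    p,q=o1+s[0]*c1,o2+s[1]*c2;return (p+q)/2,np.linalg.norm(p-q)
def mask(f,col):
    h,s,v=[x.astype(int) for x in cv2.split(cv2.cvtColor(f,cv2.COLOR_RGB2HSV))]
    return {"red":((h<5)|(h>174))&(s>215)&(v>90),"yellow":(h>22)&(h<34)&(s>180)&(v>110),"black":(v<55),"white":(v>205)&(s<40)}[col].astype(np.uint8)
def blob(d,col,u,v,w=12):
    m=mask(d["frame"],col);z=np.zeros_like(m);z[v-w:v+w,u-w:u+w]=m[v-w:v+w,u-w:u+w]
    n,l,st,ce=cv2.connectedComponentsWithStats(z)
    if n<2:return None,None
    k=1+np.argmax(st[1:,4]);return ce[k],st[k]
E
python3 - <<'E'
from m import *
t,s=cams.snapshot("top"),cams.snapshot("side")
L={"red":[((373,254),(300,259)),((169,152),(357,144)),((169,120),(377,141))],
"black":[((277,228),(314,201)),((276,146),(374,195)),((277,115),(396,193))],
"yellow":[((434,265),(296,299)),((357,157),(374,242)),((353,125),(397,236))],
"white":[((180,235),(301,151)),((473,155),(389,317)),((471,125),(414,313))]}
for c,l in L.items():
    for a,b in l:
        (ca,sa),(cb,sb)=blob(t,c,*a),blob(s,c,*b)
        if ca is None or cb is None: print(c,a,ca,cb);continue
        p,e=tri(t,ca,s,cb);print(c,ca.round(1),sa[2:],cb.round(1),sb[2:],p.round(1),"gap",e.round(1),"top@z125",onz(t,*ca,125)[:2].round(1))
f=t["frame"].copy()[95:335,110:500,::-1]
cv2.imwrite("pics/crop_top.png",cv2.resize(f,None,fx=2,fy=2,interpolation=cv2.INTER_CUBIC))
cv2.imwrite("pics/crop_side.png",cv2.resize(s["frame"][120:370,235:440,::-1],None,fx=2.4,fy=2.4,interpolation=cv2.INTER_CUBIC))
E
```

```text
red [373.6 254.4] [ 14  14 149] [297.8 261.4] [3 3 5] [ 423.4 -133.4  111.4] gap 5.1 top@z125 [ 425.2 -131.8]
red [167.5 151.2] [ 12  13 120] [355.2 144.2] [4 4 8] [635.3 319.1 115.7] gap 6.0 top@z125 [636.4 317.3]
red [168.  120.1] [ 12  14 116] [375.4 142.3] [2 4 7] [702.2 320.2 118.6] gap 7.9 top@z125 [704.7 319.2]
black [274.7 226.2] [ 13  14 135] [314.3 202.8] [ 9 11 72] [481.8  82.  108.6] gap 0.6 top@z125 [479.9  81.1]
black [275.6 144.2] [ 12  15 151] [373.4 197.1] [ 8 11 76] [660.8  85.3 114.7] gap 0.9 top@z125 [658.   84.7]
black [277.  113.3] [ 13  16 169] [395.5 195.2] [10 13 85] [728.   84.2 118.3] gap 0.1 top@z125 [726.2  83.8]
yellow [434.5 264.2] [ 15  14 157] [292. 299.] [1 1 1] [ 403.3 -263.   123. ] gap 8.6 top@z125 [ 407.5 -262.3]
yellow [356.2 155.4] [ 14  14 152] [374.5 241.5] [6 2 6] [639.8 -90.3 123.2] gap 2.2 top@z125 [638.3 -90.2]
yellow [352.2 124.3] [ 14  14 145] [397.5 237. ] [6 1 6] [707.2 -80.2 124.3] gap 1.3 top@z125 [706.4 -80.2]
white [168.  236.5] [1 2 2] [300.3 146.2] [ 8  5 28] [452.3 306.9 131.4] gap 1.8 top@z125 [451.8 308.3]
white [472.9 154.7] [10 10 81] [388.6 312.8] [10  9 73] [ 642.8 -337.7  144.4] gap 0.7 top@z125 [ 646.8 -342.8]
white [471.6 123.5] [10 10 83] [414.9 309.8] [11  9 75] [ 710.7 -334.3  144.7] gap 1.1 top@z125 [ 715.5 -339.4]
```

View pics/crop_top.png

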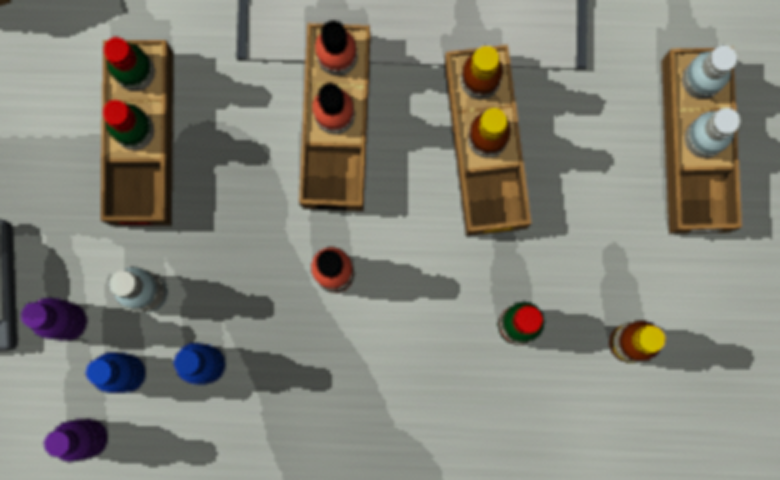

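View pics/crop_side.png

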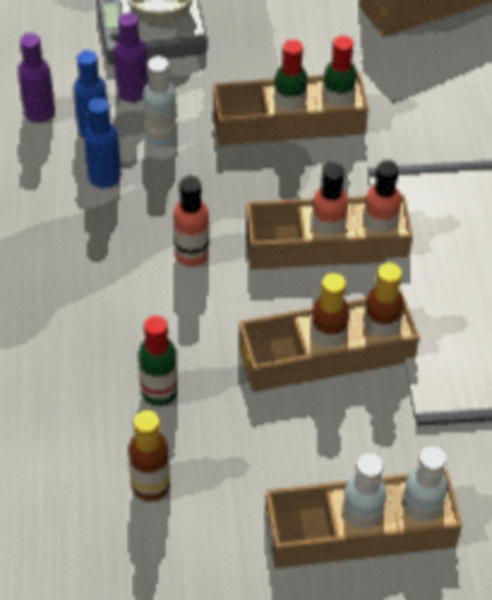

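The crops confirm the matches: the white-capped loose bottle is at (172,237), rose-black at (275,227), green-red at (373,255) and amber-yellow at (434,264). The blue and purple ones have caps in their own colour and get left alone. One refinement: loosen the masks for the side view and the shaded white cap, then work out the cell targets.

```bash
cat >> m.py <<'E'
def mask(f,col):
    h,s,v=[x.astype(int) for x in cv2.split(cv2.cvtColor(f,cv2.COLOR_RGB2HSV))]
    return {"red":((h<6)|(h>174))&(s>190)&(v>70),"yellow":(h>21)&(h<36)&(s>130)&(v>90),"black":(v<55),"white":(v>178)&(s<32)}[col].astype(np.uint8)
E
python3 - <<'E'
from m import *
t,s=cams.snapshot("top"),cams.snapshot("side")
print(cv2.cvtColor(t["frame"],cv2.COLOR_RGB2HSV)[229:246:2,164:184:2,2],cv2.cvtColor(t["frame"],cv2.COLOR_RGB2HSV)[229:246:2,164:184:2,1],sep="\n")
L={"red":[((373,254),(300,259)),((169,152),(357,144)),((169,120),(377,141))],
"black":[((277,228),(314,201)),((276,146),(374,195)),((277,115),(396,193))],
"yellow":[((434,265),(296,299)),((357,157),(374,242)),((353,125),(397,236))],
"white":[((172,237),(301,149)),((473,155),(389,317)),((471,125),(414,313))]}
for c,l in L.items():
    for i,(a,b) in enumerate(l):
        (ca,sa),(cb,sb)=blob(t,c,*a,10),blob(s,c,*b,8)
        p,e=tri(t,ca,s,cb);print(c,ca.round(1),sa[2:],cb.round(1),sb[2:],p.round(1),"gap",e.round(1),"top",onz(t,*ca,118 if i==0 else 122)[:2].round(1))
E
```

```text
[[180 180 180 182 155 140 114 106 102 130]
 [174 180 195 200 194 162 107 102  86  70]
 [156 195 204 202 201 200 150  67  83  82]
 [165 206 205 203 201 200 188  71  61  85]
 [170 206 206 203 201 200 186  71  53  86]
 [161 205 206 204 202 201 145  64  56  93]
 [154 175 200 204 197 156  68  53  79 101]
 [154 154 178 153 118  80  73  94 110 102]
 [154 153 159 175 167 154 139 128 110  95]]
[[16 16 14 14 13 26 34 31 20 14]
 [13 13 14 15 14 14 21 38 39 36]
 [15 14 15 15 15 14 17 15 34 34]
 [12 15 15 15 15 15 15 18 21 36]
 [11 14 15 15 15 14 15 14 14 33]
 [11 14 15 15 15 15 18 20 14 36]
 [13 15 15 16 16 16 19 19 26 38]
 [13 10 24 20 17 19 17 33 37 38]
 [13 13 18 34 35 35 35 38 35 38]]
red [373.6 254.6] [ 14  14 155] [299.6 261.6] [ 8 10 70] [ 425.7 -133.4  109.4] gap 0.2 top [ 425.1 -132.5]
red [167.5 151. ] [ 13  14 137] [356.3 146. ] [ 7  9 55] [638.8 321.7 104.8] gap 4.3 top [637.3 317.9]
red [167.9 120.1] [ 13  14 133] [376.9 144.2] [ 7  9 51] [706.9 323.4 106.1] gap 5.1 top [705.3 320. ]
black [274.7 226.2] [ 13  14 135] [314.2 202.8] [ 9 11 71] [481.7  82.  108.7] gap 0.4 top [480.6  8
[... 168 characters left out ...]
 [727.8  84.2 119.5] gap 0.0 top [727.1  84. ]
yellow [434.6 264.3] [ 16  14 175] [295.9 296.8] [10 15 97] [ 408.3 -261.6  129.5] gap 2.5 top [ 407.6 -264. ]
yellow [356.2 155.6] [ 14  16 173] [373.5 239.3] [10 14 90] [636.8 -89.6 133.1] gap 1.4 top [638.5 -90.5]
yellow [352.1 124.7] [ 14  15 168] [396.5 234.8] [10 14 86] [703.8 -79.4 133.9] gap 1.1 top [706.4 -80.2]
white [169.6 235. ] [ 15  16 140] [300.5 146. ] [ 8  5 36] [454.  302.2 137. ] gap 0.5 top [455.7 306.5]
white [472.9 154.7] [ 12  12 114] [388.5 312.8] [ 16  12 135] [ 642.6 -337.7  144.2] gap 0.2 top [ 647.4 -343.6]
white [471.7 123.2] [ 13  13 125] [413.3 309.4] [ 16  14 152] [ 708.4 -334.   147.2] gap 3.1 top [ 717.  -340.6]
```

```bash
python3 - <<'E'
from m import *
t=cams.snapshot("top");f=t["frame"][:,:,::-1]
c=[(178,192),(277,186),(357,196),(462,196)]
k=[cv2.resize(f[v-18:v+18,u-24:u+24],None,fx=8,fy=8,interpolation=cv2.INTER_CUBIC) for u,v in c]
k=[cv2.convertScaleAbs(x,alpha=1.4,beta=10) for x in k]
cv2.imwrite("pics/cells.png",np.vstack([np.hstack(k[:2]),np.hstack(k[2:])]))
E
```

```text
(no output)
```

View pics/cells.png

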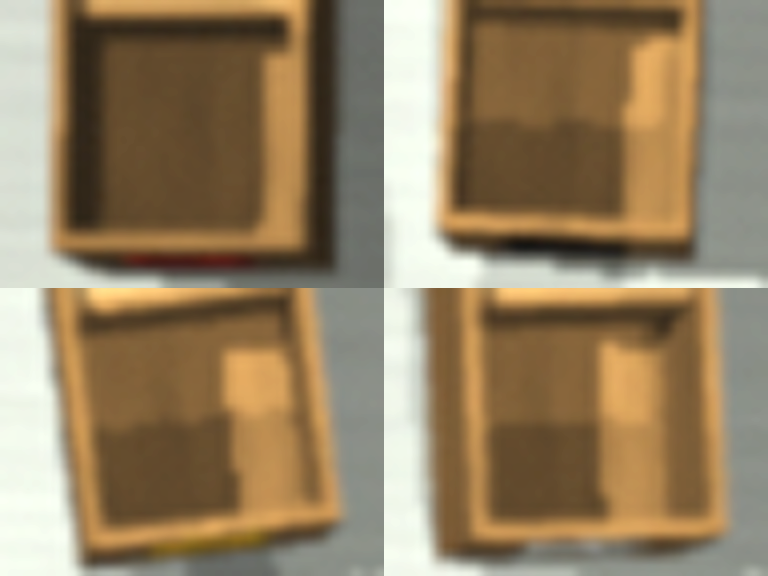

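The stickers confirm the cartons: red top-left, black top-right, yellow bottom-left, white bottom-right. I read the front rim corners as green (52,250)-(308,250), rose (54,232)-(308,242), amber (85,265)-(340,232) and clear (86,252)-(343,247) in tile pixels.

```bash
python3 - <<'E'
from m import *
t=cams.snapshot("top")
T={"green":((178,192),(52,250),(308,250),(637.3,317.9),(705.3,320)),"rose":((277,186),(54,232),(308,242),(659.5,85),(727.3,84)),
"amber":((357,196),(85,265),(340,232),(638,-90),(706,-80)),"clear":((462,196),(86,252),(343,247),(643,-338),(710.5,-334.5))}
for n,(c,a,b,p,q) in T.items():
    A,B=[onz(t,c[0]-24+(x[0]+.5)/8-.5,c[1]-18+(x[1]+.5)/8-.5,52)[:2] for x in (a,b)]
    d=(B-A)/np.linalg.norm(B-A);ax=np.array([-d[1],d[0]]);M=(A+B)/2
    p,q=map(np.array,(p,q));bx=(q-p)/np.linalg.norm(q-p)
    print(n,"rimW",np.linalg.norm(B-A).round(1),"rim yaw",np.degrees(np.arctan2(ax[1],ax[0])).round(1),"cell",(M+36*ax).round(1),"| bottles yaw",np.degrees(np.arctan2(bx[1],bx[0])).round(1),"cell",(p-68*bx).round(1), "rim+bottle yaw",(M+36*bx).round(1))
E
```

```text
green rimW 72.3 rim yaw 1.5 cell [565.6 310.7] | bottles yaw 1.8 cell [569.3 315.8] rim+bottle yaw [565.6 310.9]
rose rimW 72.0 rim yaw -0.7 cell [589.1  85.7] | bottles yaw -0.8 cell [591.5  86. ] rim+bottle yaw [589.1  85.7]
amber rimW 72.9 rim yaw 9.0 cell [567.7 -99.1] | bottles yaw 8.4 cell [570.7 -99.9] rim+bottle yaw [567.7 -99.4]
clear rimW 73.1 rim yaw 2.7 cell [ 574.2 -341.9] | bottles yaw 3.0 cell [ 575.1 -341.5] rim+bottle yaw [ 574.2 -341.7]
```

>>> jog_arm --targets '[[[0.312, -0.308, 0.02], 13, 0], [[0.312, -0.308, 0.02], 13, 0], [[0.312, -0.308, 0.02], 13, 0], [[0.312, -0.308, 0.02], 13, 0], [[0.312, -0.308, 0.02], 13, 0], [[0.312, -0.308, 0.02], 13, 0], [[0.312, -0.308, 0.02], 13, 0], [[0.312, -0.308, 0.02], 13, 0], [[0.312, -0.308, 0.02], 13, 0], [[0.312, -0.308, 0.02], 13, 0], [[0.312, -0.308, 0.02], 13, 0], [[0.312, -0.308, 0.02], 13, 0], [[0.312, -0.308, -0.03], 13, 0], [[0.312, -0.308, -0.06], 13, 0], [[0.312, -0.308, -0.06], 13, 0], [[0.312, -0.308, -0.06], 13, 0]]' --grip_force 40

```text
t: 2.0
position: [452.6, 301.8, 172.1]
eef_rot: [-0.0, -0.0, 1.0, 0.0]
ft_force: [0.0, -0.3, 0.8]
width: 84.9
gripper_force: 0.0
```

```bash
cat >> m.py <<'E'
def look(name,cam,u,v,w=66,h=50,k=8):
    d=cams.snapshot(cam);f=d["frame"][max(v-h//2,0):v+h//2,max(u-w//2,0):u+w//2,::-1]
    cv2.imwrite(f"pics/{name}.png",cv2.resize(f,None,fx=k,fy=k,interpolation=cv2.INTER_CUBIC))
    s=r.get_state();print(s["t"],s["position"],s["eef_rot"],s["q"])
E
python3 -c "
from m import *
look('a1','side',301,160,90,70,7)"
```

```text
2.05 [453.38108246 302.0679875  173.12714031] [ 7.38527449e-04 -1.78203118e-04  9.99999433e-01  7.45685545e-04] [-0.84047283  0.19263549  0.19036966  1.76479215 -0.03940668  1.18575153
  0.93234259]
```

View pics/a1.png

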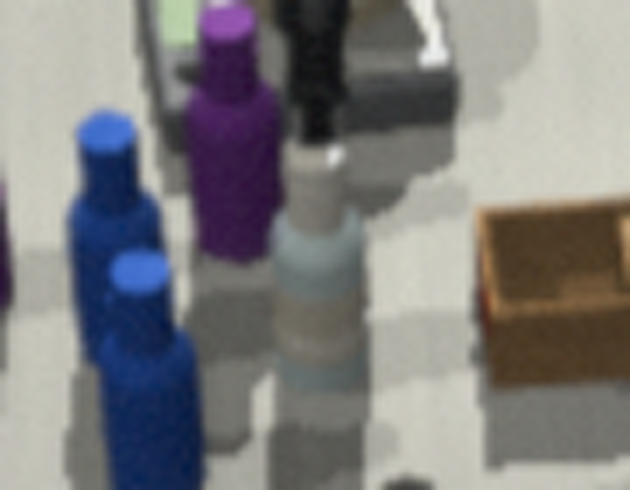

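Side view: the finger at (318,110) lines up with the white capsule centred near (316,160), clear of the purple and blue bottles. I'll descend, grip, lift and check.

>>> jog_arm --targets '[[[0, -0.001, -0.035], 0, 0], [[0, -0.001, -0.06], 0, 0], [[0, -0.001, -0.07], 0, 0], [[0, -0.001, -0.07], 0, 0], [[0, -0.001, -0.07], 0, 0], [[0, -0.001, -0.07], 0, 1], [[0, -0.001, -0.07], 0, 1], [[0, -0.001, -0.07], 0, 1], [[0, -0.001, -0.07], 0, 1], [[0, -0.001, -0.07], 0, 1], [[0, -0.001, -0.07], 0, 1], [[0, -0.001, -0.07], 0, 1], [[0, -0.001, -0.07], 0, 1], [[0, -0.001, -0.065], 0, 1], [[0, -0.001, -0.055], 0, 1], [[0, -0.001, -0.04], 0, 1], [[0, -0.001, -0.04], 0, 1]]' --grip_force 50

```text
t: 3.75
position: [454.1, 300.6, 133.4]
eef_rot: [0.001, 0.0, 1.0, 0.001]
ft_force: [0.1, 0.1, -2.2]
width: 26.8
gripper_force: 49.4
```

>>> jog_arm --targets '[[[0, 0, 0.02], 0, 1], [[0, 0, 0.05], 0, 1], [[0, 0, 0.09], 0, 1], [[0, 0, 0.125], 0, 1], [[0.002, -0.01, 0.145], 0, 1], [[0.006, -0.03, 0.15], 0, 1], [[0.011, -0.06, 0.15], 0, 1], [[0.018, -0.1, 0.15], 0, 1], [[0.026, -0.14, 0.15], 0, 1], [[0.034, -0.18, 0.15], 0, 1], [[0.042, -0.22, 0.15], 0, 1], [[0.049, -0.26, 0.15], 0, 1], [[0.057, -0.3, 0.15], 0, 1], [[0.064, -0.34, 0.15], 0, 1], [[0.072, -0.38, 0.15], 0, 1], [[0.079, -0.42, 0.15], 0, 1], [[0.087, -0.46, 0.15], 0, 1], [[0.095, -0.5, 0.15], 0, 1], [[0.102, -0.54, 0.15], 0, 1], [[0.11, -0.58, 0.15], 0, 1]]'

```text
t: 5.75
position: [563.2, -281.5, 280.8]
eef_rot: [-0.0, 0.0, 1.0, 0.0]
ft_force: [0.1, 0.5, -1.3]
width: 27.1
gripper_force: 49.8
```

>>> jog_arm --targets '[[[0.005, -0.03, 0], 0, 1], [[0.009, -0.05, 0], 0, 1], [[0.0115, -0.06, 0], 0, 1], [[0.0115, -0.0615, 0], 0, 1], [[0.0115, -0.0615, -0.02], 0, 1], [[0.0115, -0.0615, -0.06], 0, 1], [[0.0115, -0.0615, -0.09], 0, 1], [[0.0115, -0.0615, -0.1], 0, 1], [[0.0115, -0.0615, -0.1], 0, 1], [[0.0115, -0.0615, -0.1], 0, 1]]'

```text
t: 6.75
position: [575.4, -341.5, 183.1]
eef_rot: [0.001, 0.0, 1.0, -0.0]
ft_force: [0.1, 0.9, -1.6]
width: 27.2
gripper_force: 49.7
```

```bash
python3 - <<'E'
from m import *
look('b1','side',385,320,100,75,7)
E
```

```text
6.8 [ 575.52052789 -341.85570521  183.5208872 ] [ 1.32264870e-03  2.51857491e-04  9.99998953e-01 -5.30696860e-04] [ 0.00670714  0.51694403  0.65900889  1.42747544 -0.3199034   1.30240148
  2.25633168]
```

View pics/b1.png

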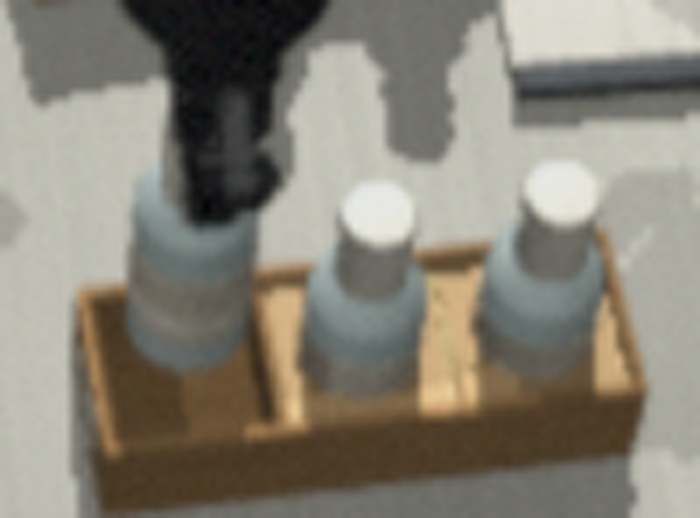

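Side view: the clear bottle hangs over the empty cell, its base near crop (187,350) between the cell walls. I'll lower it onto the floor.

>>> jog_arm --targets '[[[-0.001, 0, -0.02], 0, 1], [[-0.001, 0, -0.04], 0, 1], [[-0.001, 0, -0.055], 0, 1], [[-0.001, 0, -0.065], 0, 1], [[-0.001, 0, -0.07], 0, 1], [[-0.001, 0, -0.073], 0, 1], [[-0.001, 0, -0.075], 0, 1], [[-0.001, 0, -0.076], 0, 1], [[-0.001, 0, -0.076], 0, 1], [[-0.001, 0, -0.076], 0, 1]]'

```text
t: 7.8
position: [574.0, -341.9, 105.9]
eef_rot: [0.0, 0.0, 1.0, -0.0]
ft_force: [-0.5, -0.8, -0.5]
width: 26.9
gripper_force: 49.9
```

>>> jog_arm --targets '[[[0, 0, -0.001], 0, 1], [[0, 0, -0.001], 0, 1], [[0, 0, -0.001], 0, 1]]'

```text
t: 8.1
position: [574.2, -342.0, 105.9]
eef_rot: [0.001, 0.0, 1.0, -0.0]
ft_force: [-1.8, 1.1, 7.8]
width: 27.0
gripper_force: 51.0
```

>>> jog_arm --targets '[[[0, 0, -0.001], 0, 1], [[0, 0, -0.001], 0, 1], [[0, 0, -0.001], 0, 1]]'

```text
t: 8.4
position: [574.4, -342.1, 105.8]
eef_rot: [0.001, 0.0, 1.0, -0.0]
ft_force: [-3.4, 2.6, 14.4]
width: 26.8
gripper_force: 51.6
```

>>> jog_arm --targets '[[[0, 0, 0.001], 0, 0.5], [[0, 0, 0.001], 0, 0.5], [[0, 0, 0.001], 0, 0.5], [[0, 0, 0.001], 0, 0.4], [[0, 0, 0.001], 0, 0.4], [[0, 0, 0.011], 0, 0.4], [[0, 0, 0.03], 0, 0.4], [[0, 0, 0.06], 0, 0.3], [[0, 0, 0.1], 0, 0], [[0, 0, 0.14], 0, 0], [[-0.02, 0.01, 0.147], 0, 0], [[-0.055, 0.026, 0.147], 0, 0], [[-0.095, 0.045, 0.147], 0, 0], [[-0.135, 0.064, 0.147], 0, 0], [[-0.1655, 0.0785, 0.12], 0, 0], [[-0.1655, 0.0785, 0.08], 0, 0], [[-0.1655, 0.0785, 0.072], 0, 0], [[-0.1655, 0.0785, 0.072], 0, 0], [[-0.1655, 0.0785, 0.072], 0, 0]]'

```text
t: 10.3
position: [409.1, -263.9, 176.8]
eef_rot: [0.0, 0.001, 1.0, -0.001]
ft_force: [-0.9, -0.3, -0.1]
width: 85.7
gripper_force: 0.0
```

```bash
python3 - <<'E'
from m import *
look('c1','side',350,315,120,85,6)
E
```

```text
10.35 [ 409.23921169 -263.98571965  176.83399133] [ 5.27189401e-04  6.12971434e-04  9.99999432e-01 -6.94012722e-04] [-0.20587075  0.05399322  0.71516184  1.92187689 -0.0375636   1.17758701
  2.09248205]
```

View pics/c1.png

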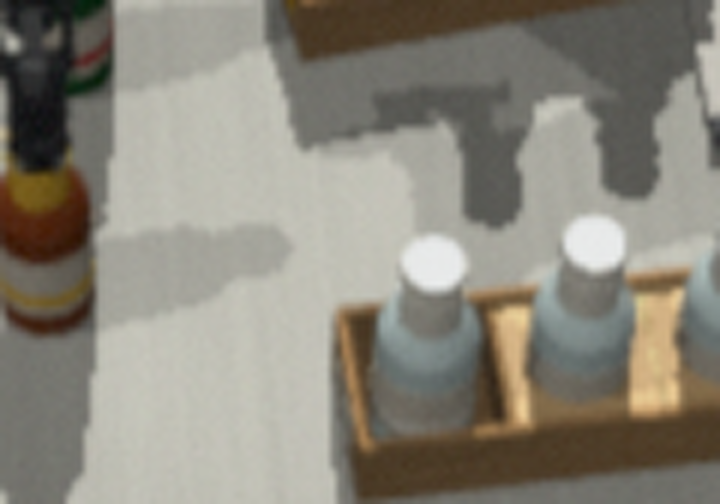

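Side view: the clear bottle stands upright in its cell at crop (430,340), and the finger is centred over the yellow capsule at (38,185). Now to grip the amber bottle.

>>> jog_arm --targets '[[[-0.001, 0.001, -0.035], 0, 0], [[-0.001, 0.001, -0.06], 0, 0], [[-0.001, 0.001, -0.072], 0, 0], [[-0.001, 0.001, -0.074], 0, 0], [[-0.001, 0.001, -0.074], 0, 0], [[-0.001, 0.001, -0.074], 0, 1], [[-0.001, 0.001, -0.074], 0, 1], [[-0.001, 0.001, -0.074], 0, 1], [[-0.001, 0.001, -0.074], 0, 1], [[-0.001, 0.001, -0.074], 0, 1], [[-0.001, 0.001, -0.074], 0, 1], [[-0.001, 0.001, -0.074], 0, 1], [[-0.001, 0.001, -0.074], 0, 1], [[-0.001, 0.001, -0.069], 0, 1], [[-0.001, 0.001, -0.059], 0, 1], [[-0.001, 0.001, -0.044], 0, 1], [[-0.001, 0.001, -0.044], 0, 1]]'

```text
t: 12.05
position: [408.1, -262.7, 133.2]
eef_rot: [0.001, 0.001, 1.0, -0.0]
ft_force: [-0.0, -1.6, -1.8]
width: 26.9
gripper_force: 49.3
```

>>> jog_arm --targets '[[[0, 0, 0.02], 0, 1], [[0, 0, 0.05], 0, 1], [[0, 0, 0.085], 0, 1], [[0.005, 0.005, 0.11], 0, 1], [[0.02, 0.02, 0.12], 0, 1], [[0.042, 0.042, 0.12], 0, 1], [[0.067, 0.067, 0.12], 0, 1], [[0.092, 0.092, 0.12], 0, 1], [[0.117, 0.117, 0.12], 0, 1], [[0.14, 0.14, 0.12], 0, 1], [[0.155, 0.155, 0.12], 0, 1], [[0.162, 0.1625, 0.115], 0, 1], [[0.162, 0.1625, 0.09], 0, 1], [[0.162, 0.1625, 0.06], 0, 1], [[0.162, 0.1625, 0.05], 0, 1], [[0.162, 0.1625, 0.05], 0, 1], [[0.162, 0.1625, 0.05], 0, 1]]'

```text
t: 13.75
position: [569.4, -100.1, 182.4]
eef_rot: [0.001, 0.001, 1.0, -0.0]
ft_force: [0.1, -0.4, -1.4]
width: 26.8
gripper_force: 49.6
```

```bash
python3 - <<'E'
from m import *
look('d1','side',370,245,100,75,7)
E
```

```text
13.8 [ 569.71672071 -100.06489808  182.77055515] [9.50018830e-04 6.81510912e-04 9.99999317e-01 7.67466160e-07] [-0.37477964  0.28100702  0.56192257  1.68256011 -0.15824701  1.22163068
  1.79295452]
```

View pics/d1.png

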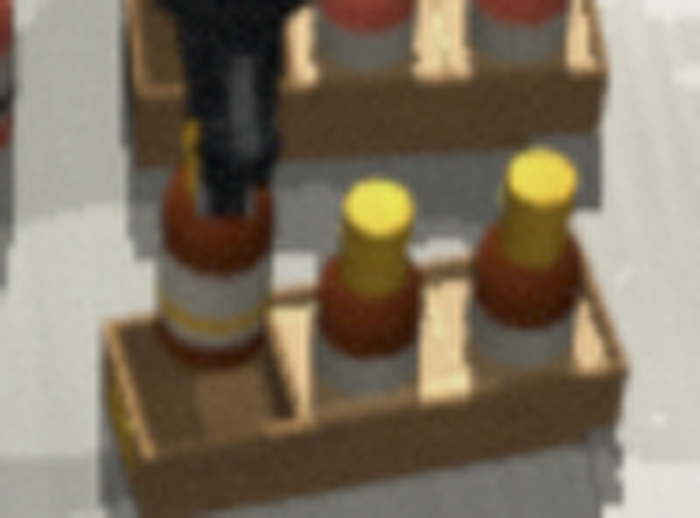

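Side view: the amber bottle hangs over its cell, with the base front edge at crop (215,365). That projects to near the cell centre, maybe 2 mm far in x. Lowering.

>>> jog_arm --targets '[[[-0.002, 0, -0.02], 0, 1], [[-0.002, 0, -0.04], 0, 1], [[-0.002, 0, -0.055], 0, 1], [[-0.002, 0, -0.065], 0, 1], [[-0.002, 0, -0.07], 0, 1], [[-0.002, 0, -0.073], 0, 1], [[-0.002, 0, -0.075], 0, 1], [[-0.002, 0, -0.076], 0, 1], [[-0.002, 0, -0.077], 0, 1], [[-0.002, 0, -0.077], 0, 1], [[-0.002, 0, -0.077], 0, 1]]'

```text
t: 14.9
position: [567.9, -99.7, 105.9]
eef_rot: [0.001, 0.0, 1.0, 0.0]
ft_force: [-2.6, 0.2, 8.0]
width: 27.0
gripper_force: 50.7
```

>>> jog_arm --targets '[[[0, 0, 0.001], 0, 0.5], [[0, 0, 0.001], 0, 0.5], [[0, 0, 0.001], 0, 0.5], [[0, 0, 0.001], 0, 0.4], [[0, 0, 0.001], 0, 0.4], [[0, 0, 0.011], 0, 0.4], [[0, 0, 0.03], 0, 0.4], [[0, 0, 0.06], 0, 0.3], [[0, 0, 0.1], 0, 0], [[0, 0, 0.135], 0, 0], [[-0.02, -0.005, 0.14], 0, 0], [[-0.06, -0.014, 0.14], 0, 0], [[-0.1, -0.023, 0.13], 0, 0], [[-0.141, -0.0325, 0.1], 0, 0], [[-0.141, -0.0325, 0.071], 0, 0], [[-0.141, -0.0325, 0.071], 0, 0], [[-0.141, -0.0325, 0.071], 0, 0], [[-0.141, -0.0325, 0.071], 0, 0]]'

```text
t: 16.7
position: [427.6, -132.2, 177.0]
eef_rot: [0.001, 0.0, 1.0, -0.0]
ft_force: [0.5, 0.5, 0.5]
width: 85.4
gripper_force: 0.0
```

```bash
python3 - <<'E'
from m import *
look('e1','side',345,260,124,80,6)
E
```

```text
16.75 [ 427.53646382 -132.16606806  176.79485293] [ 8.48480311e-04  2.20276174e-04  9.99999562e-01 -3.29109194e-04] [-0.40351705 -0.05820563  0.59085771  2.00730619  0.0354001   1.18107085
  1.74351637]
```

View pics/e1.png

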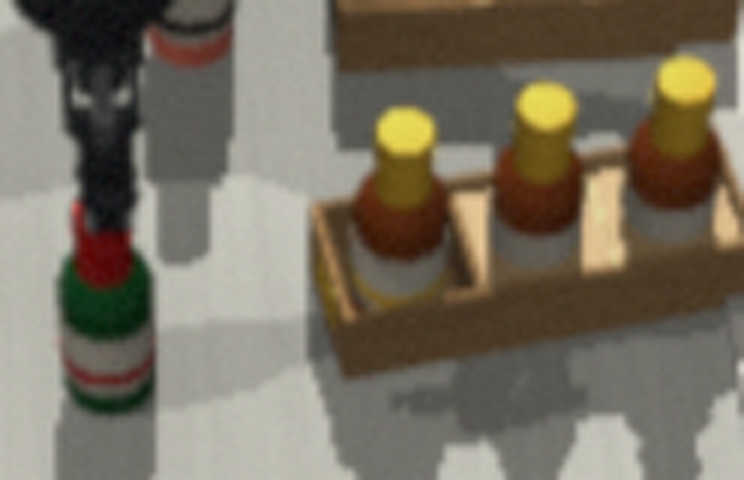

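Side view: the amber bottle is upright in its cell at crop (405,220), and the finger (107,170) sits over the red capsule (105,245). Gripping the green bottle.

>>> jog_arm --targets '[[[-0.001, 0, -0.035], 0, 0], [[-0.001, 0, -0.06], 0, 0], [[-0.001, 0, -0.072], 0, 0], [[-0.001, 0, -0.074], 0, 0], [[-0.001, 0, -0.074], 0, 0], [[-0.001, 0, -0.074], 0, 1], [[-0.001, 0, -0.074], 0, 1], [[-0.001, 0, -0.074], 0, 1], [[-0.001, 0, -0.074], 0, 1], [[-0.001, 0, -0.074], 0, 1], [[-0.001, 0, -0.074], 0, 1], [[-0.001, 0, -0.074], 0, 1], [[-0.001, 0, -0.074], 0, 1], [[-0.001, 0, -0.069], 0, 1], [[-0.001, 0, -0.059], 0, 1], [[-0.001, 0, -0.044], 0, 1], [[-0.001, 0, -0.044], 0, 1]]'

```text
t: 18.45
position: [426.1, -132.4, 133.2]
eef_rot: [0.001, 0.001, 1.0, 0.0]
ft_force: [-0.2, -0.1, -2.9]
width: 26.6
gripper_force: 49.4
```

>>> jog_arm --targets '[[[0, 0, 0.02], 0, 1], [[0, 0, 0.05], 0, 1], [[0, 0, 0.09], 0, 1], [[0, 0, 0.125], 0, 1], [[0.003, 0.01, 0.145], 0, 1], [[0.01, 0.03, 0.15], 0, 1], [[0.019, 0.06, 0.15], 0, 1], [[0.03, 0.095, 0.15], 0, 1], [[0.043, 0.135, 0.15], 0, 1], [[0.056, 0.175, 0.15], 0, 1], [[0.068, 0.215, 0.15], 0, 1], [[0.081, 0.255, 0.15], 0, 1], [[0.094, 0.295, 0.15], 0, 1], [[0.107, 0.335, 0.15], 0, 1], [[0.118, 0.37, 0.15], 0, 1], [[0.128, 0.4, 0.15], 0, 1], [[0.135, 0.425, 0.15], 0, 1], [[0.14, 0.438, 0.15], 0, 1], [[0.1415, 0.4435, 0.145], 0, 1], [[0.1415, 0.4435, 0.125], 0, 1]]'

```text
t: 20.45
position: [567.3, 312.2, 256.9]
eef_rot: [0.001, 0.0, 1.0, 0.001]
ft_force: [0.6, -0.8, -3.5]
width: 26.9
gripper_force: 50.0
```

>>> jog_arm --targets '[[[0, 0, -0.03], 0, 1], [[0, 0, -0.06], 0, 1], [[0, 0, -0.075], 0, 1], [[0, 0, -0.075], 0, 1], [[0, 0, -0.075], 0, 1]]'

```text
t: 20.95
position: [567.1, 311.3, 182.3]
eef_rot: [0.0, 0.001, 1.0, 0.0]
ft_force: [-0.3, -0.9, -1.4]
width: 26.7
gripper_force: 49.8
```

```bash
python3 - <<'E'
from m import *
look('f1','side',355,155,100,75,7)
E
```

```text
21.0 [567.41458945 311.52064833 183.07170333] [9.80058027e-04 5.94466537e-04 9.99999134e-01 6.46469963e-04] [-0.75292488  0.40843865  0.23915947  1.47654574 -0.09891213  1.2660789
  1.06636791]
```

View pics/f1.png

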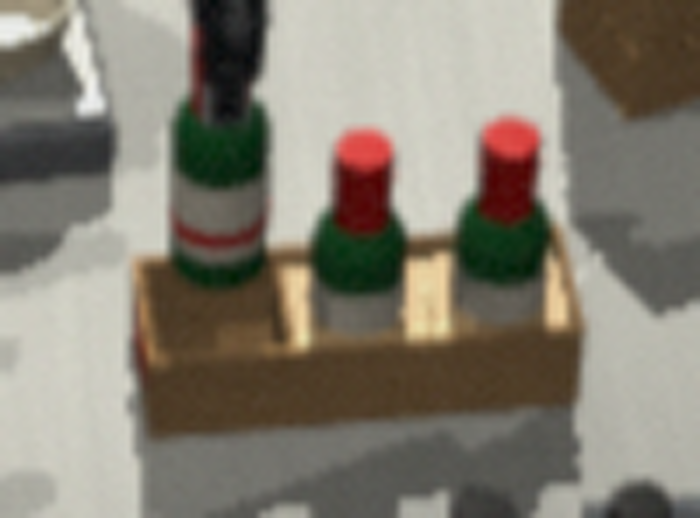

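The bottle looks centred in x, but its y position in this view deserves a check with rays.

```bash
python3 - <<'E'
from m import *
d=cams.snapshot("side")
P=lambda x,y,z:onz(d,305+(x+.5)/7-.5,118+(y+.5)/7-.5,z).round(1)
for n,x,y in(("outer far-front",133,260),("outer near-front",150,357),("outer near-back",580,330)):print(n,P(x,y,52))
print("base near edge (y-23)",P(220,285,81.5))
# full base contour: brighter check of the near bottom corner z=0
print("near-front bottom",P(152,435,0))
T=np.linalg.inv(d["pose"])
def pr(p):
    c=T[:3,:3]@p+T[:3,3];return ((np.array([c[0]/c[2]*d["fx"]+d["cx"]-305,c[1]/c[2]*d["fy"]+d["cy"]-118])+.5)*7-.5).round(0)
print("expected base near edge",pr(np.array([567,311.5-23,81.5])))
E
```

```text
outer far-front [531.1 344.1  52. ]
outer near-front [533.8 278.7  52. ]
outer near-back [737.3 279.7  52. ]
base near edge (y-23) [567.8 293.7  81.5]
near-front bottom [534.9 277.8  -0. ]
expected base near edge [219. 293.]
```

The rays put the cell centre at about (568, 311.5), so the command is fine. Lowering.

>>> jog_arm --targets '[[[0, -0.001, -0.02], 0, 1], [[0, -0.001, -0.04], 0, 1], [[0, -0.001, -0.055], 0, 1], [[0, -0.001, -0.065], 0, 1], [[0, -0.001, -0.07], 0, 1], [[0, -0.001, -0.073], 0, 1], [[0, -0.001, -0.075], 0, 1], [[0, -0.001, -0.076], 0, 1], [[0, -0.001, -0.077], 0, 1], [[0, -0.001, -0.077], 0, 1], [[0, -0.001, -0.077], 0, 1]]'

```text
t: 22.15
position: [567.3, 310.7, 105.9]
eef_rot: [0.001, 0.0, 1.0, 0.001]
ft_force: [-1.3, -0.7, 4.3]
width: 26.7
gripper_force: 50.8
```

>>> jog_arm --targets '[[[0, 0, 0.001], 0, 0.5], [[0, 0, 0.001], 0, 0.5], [[0, 0, 0.001], 0, 0.5], [[0, 0, 0.001], 0, 0.4], [[0, 0, 0.001], 0, 0.4], [[0, 0, 0.011], 0, 0.4], [[0, 0, 0.03], 0, 0.4], [[0, 0, 0.06], 0, 0.3], [[0, 0, 0.1], 0, 0], [[0, 0, 0.135], 0, 0], [[-0.008, -0.02, 0.14], 0, 0], [[-0.022, -0.06, 0.14], 0, 0], [[-0.037, -0.1, 0.14], 0, 0], [[-0.052, -0.14, 0.14], 0, 0], [[-0.067, -0.18, 0.14], 0, 0], [[-0.082, -0.22, 0.12], 0, 0], [[-0.0855, -0.2285, 0.08], 0, 0], [[-0.0855, -0.2285, 0.071], 0, 0], [[-0.0855, -0.2285, 0.071], 0, 0], [[-0.0855, -0.2285, 0.071], 0, 0]]'

```text
t: 24.15
position: [482.1, 83.3, 176.8]
eef_rot: [0.001, -0.0, 1.0, 0.0]
ft_force: [0.2, -0.8, 1.0]
width: 85.4
gripper_force: 0.0
```

```bash
python3 - <<'E'
from m import *
look('g1','side',345,185,124,100,6)
E
```

```text
24.2 [482.28107688  83.27326497 176.98866834] [ 9.86235352e-04 -4.10566645e-04  9.99999376e-01  3.25516276e-04] [-0.59585259  0.06303767  0.34631911  1.90159757 -0.02329619  1.17871418
  1.33030836]
```

View pics/g1.png

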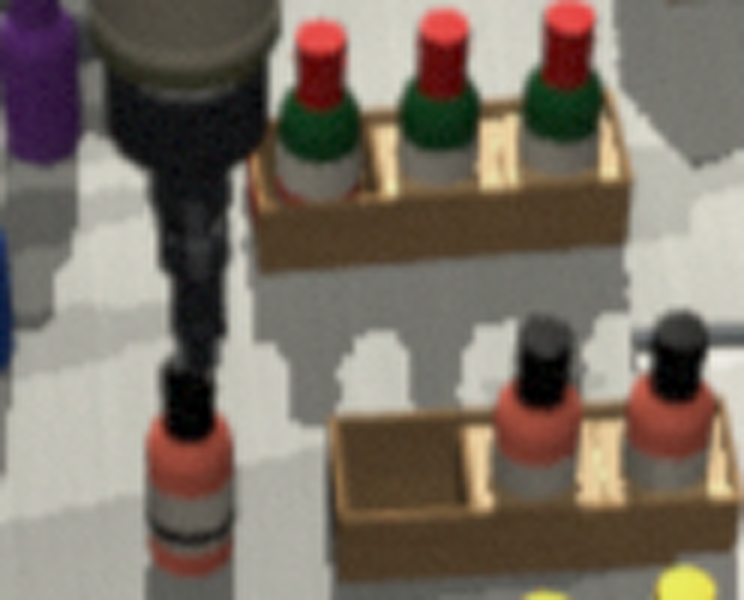

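Side view: the green bottle is upright in its cell at crop (320,120). The finger at (197,340) is about 3 mm beyond the black capsule (188,405), so I'll correct x by -3 mm and grip.

>>> jog_arm --targets '[[[-0.003, -0.001, -0.03], 0, 0], [[-0.003, -0.001, -0.06], 0, 0], [[-0.003, -0.001, -0.072], 0, 0], [[-0.003, -0.001, -0.074], 0, 0], [[-0.003, -0.001, -0.074], 0, 0], [[-0.003, -0.001, -0.074], 0, 1], [[-0.003, -0.001, -0.074], 0, 1], [[-0.003, -0.001, -0.074], 0, 1], [[-0.003, -0.001, -0.074], 0, 1], [[-0.003, -0.001, -0.074], 0, 1], [[-0.003, -0.001, -0.074], 0, 1], [[-0.003, -0.001, -0.074], 0, 1], [[-0.003, -0.001, -0.074], 0, 1], [[-0.003, -0.001, -0.069], 0, 1], [[-0.003, -0.001, -0.059], 0, 1], [[-0.003, -0.001, -0.044], 0, 1], [[-0.003, -0.001, -0.044], 0, 1]]'

```text
t: 25.9
position: [479.2, 81.0, 133.2]
eef_rot: [0.001, 0.001, 1.0, 0.0]
ft_force: [0.2, 0.7, -1.9]
width: 27.0
gripper_force: 49.3
```

>>> jog_arm --targets '[[[0, 0, 0.02], 0, 1], [[0, 0, 0.04], 0, 1], [[0.003, 0, 0.05], 0, 1], [[0.012, 0.001, 0.05], 0, 1], [[0.026, 0.001, 0.05], 0, 1], [[0.042, 0.002, 0.05], 0, 1], [[0.06, 0.003, 0.05], 0, 1], [[0.077, 0.004, 0.05], 0, 1], [[0.091, 0.005, 0.05], 0, 1], [[0.102, 0.005, 0.05], 0, 1], [[0.109, 0.005, 0.05], 0, 1], [[0.112, 0.005, 0.05], 0, 1], [[0.112, 0.005, 0.05], 0, 1], [[0.112, 0.005, 0.05], 0, 1]]'

```text
t: 27.3
position: [589.8, 85.9, 181.3]
eef_rot: [-0.0, 0.0, 1.0, 0.0]
ft_force: [-0.3, -0.7, -2.2]
width: 26.7
gripper_force: 49.6
```

```bash
python3 - <<'E'
from m import *
look('h1','side',370,205,100,75,7)
E
```

```text
27.35 [589.78576781  85.90394102 181.39075928] [-6.29735817e-05  4.29114905e-04  9.99999895e-01  1.45714525e-04] [-0.53151954  0.3069944   0.37904951  1.62777085 -0.11926599  1.22973484
  1.44136354]
```

View pics/h1.png

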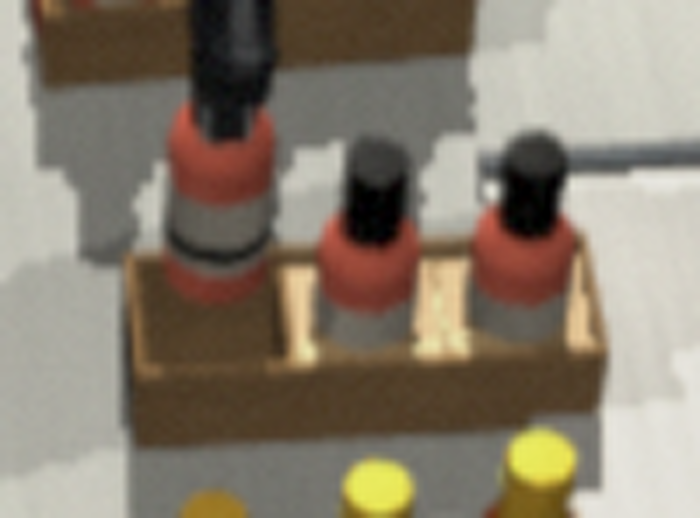

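Side view: the rose bottle's base (216,285) matches the row spacing of 154 px (368 − 154 = 214), so it is centred over the cell. Lowering.

>>> jog_arm --targets '[[[0, 0, -0.02], 0, 1], [[0, 0, -0.04], 0, 1], [[0, 0, -0.055], 0, 1], [[0, 0, -0.065], 0, 1], [[0, 0, -0.07], 0, 1], [[0, 0, -0.073], 0, 1], [[0, 0, -0.075], 0, 1], [[0, 0, -0.076], 0, 1], [[0, 0, -0.077], 0, 1], [[0, 0, -0.077], 0, 1], [[0, 0, -0.077], 0, 1]]'

```text
t: 28.45
position: [590.9, 86.0, 105.9]
eef_rot: [0.001, 0.0, 1.0, 0.0]
ft_force: [-2.6, 0.3, 7.2]
width: 27.1
gripper_force: 50.6
```

Contact with the floor. I'll release, rise and back off.

>>> jog_arm --targets '[[[0, 0, 0.001], 0, 0.5], [[0, 0, 0.001], 0, 0.5], [[0, 0, 0.001], 0, 0.5], [[0, 0, 0.001], 0, 0.4], [[0, 0, 0.001], 0, 0.4], [[0, 0, 0.011], 0, 0.4], [[0, 0, 0.03], 0, 0.4], [[0, 0, 0.06], 0, 0.4], [[0, 0, 0.1], 0, 0.4], [[0, 0, 0.14], 0, 0.4], [[0, 0, 0.16], 0, 0.4], [[-0.05, 0, 0.17], 0, 0.4], [[-0.1, 0, 0.17], 0, 0.4], [[-0.15, 0, 0.17], 0, 0.4], [[-0.15, 0, 0.17], 0, 0.4], [[-0.15, 0, 0.17], 0, 0.4]]'

```text
t: 30.05
position: [439.8, 86.0, 275.6]
eef_rot: [0.001, 0.0, 1.0, 0.001]
ft_force: [0.0, 0.9, 0.8]
width: 50.8
gripper_force: 0.0
```

```bash
python3 - <<'E'
from m import *
look('z1','side',330,230,320,300,2)
E
```

```text
30.1 [440.66763699  85.89868025 275.36256814] [9.34189918e-04 4.41894997e-04 9.99999294e-01 5.86686215e-04] [-0.64394948 -0.1058141   0.32681609  1.84552165  0.03391202  1.39427877
  1.24519253]
```

View pics/z1.png

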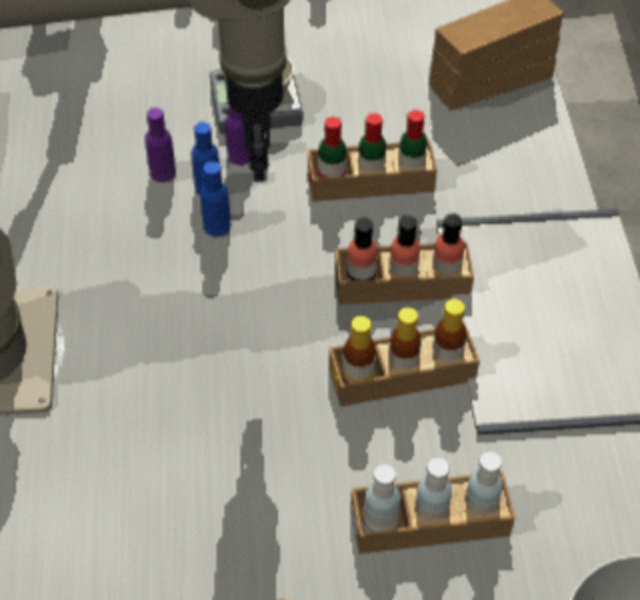

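The final picture shows all four bottles upright in the cells of their own cartons, the look-alikes untouched and the gripper clear of everything.

```bash
python3 -c "
from plant import r
print(r.finish_job())"
```

```text
the job is handed in; nothing more can be done
None
```

All four loose bottles now stand upright in the empty cells of their matching cartons, each set down on the floor before release, and the job was handed in at about 30 s on the robot's clock; no verdict was shown.

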